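# Slide the cup under the tap past the spring stop

### The job

Bring the paper cup under the tap: with the fingertips press the slide's long spring plate right down and keep it down while you push the grey tray along until it rests against the end stop, then let the plate spring back up and come away. Nothing is to be picked up, the cup must stay standing untouched on its tray, and the other things on the table must stay where they are.

Things in the scene. Friction and masses are not known exactly. Their poses are not given: they have to be found in the camera images.
- cup_slide: Aluminium channel fixed to the table, 124 mm wide (own x), y = -275 to +55 mm; place and yaw vary. Origin: on the table, on its centre line, below the tap's spout; +y is the tray's way home, z up. Two ledges (tops z = 30, gap of 70 between them) carry the tray; lips at z = 39 to 43, 96 apart, hold its edges down. A slim steel tap 306 tall stands past its +y end (x = 0, y = 92).
- end_stop (a point): Top middle of the face of the end stop, a steel wall across the channel's +y end: face at y = +40 mm in the slide frame, 50 mm high.
- press_plate (a joint): How far the spring plate is pressed, in m: 0 up, 0.014 fully down. Flat steel strip 62 mm wide in the gap between the ledges, y = -260 to +15 mm (slide frame), top at z = 28 up, 14 fully down. Goes straight down wherever pressed (5 N to start, 10 N fully down), springs back when let go. Fingers press it behind the tray and can slide along it. Pressed 10 mm or more, its tooth clears the tray.
- plate_rear (a point): Middle of the rear (-y) edge of the press plate's top face; it moves with the plate. The bare part for the fingers runs from here to the tray's rear face.
- tooth (a point): Top centre of the stop tooth on the plate: 30 mm wide, 10 mm long (y = -5 to +5 in the slide frame), 11 mm above the plate. Plate up: top at z = 39 mm, blocks the tray's front edge; plate down: z = 25 mm, below the tray. With the tray home it rises into the tray's hollow underside and locks it.
- tray: Loose grey plastic tray, about 350 g, 88 mm wide on top, 108 at the flanges, 150 mm long along y. Origin: centre of its underside, z = 30 on the ledges; axes as the slide's. Top 16 mm above the origin, rim 5 mm. Under it a solid front block 30 mm long, then a hollow 12 mm deep. Starts 50 to 100 mm short of home; home, its origin is at y = -35 mm in the slide frame, front edge on the end stop.
- tray_rear (a point): Top middle of the tray's flat upright rear face, the face to push on (towards +y): 75 mm behind (-y) and 38 mm above the tray's origin, 88 mm wide; it goes down to the tray's underside over the press plate.
- cup: White paper cup, 72 mm across at the rim, 85 mm tall, 30 g, standing loose on the tray about 35 mm ahead (+y) of the tray's origin, with 70 mm between it and the tray's rear face. Origin: centre of its underside.
- spout (a point): Mouth of the tap's spout, 195 mm above the table, above the slide frame's origin.
- milk: White milk bottle with green cap, 80 mm across, 210 mm tall, loose bystander beyond the end stop. Origin: centre of underside.
- cup_stack: Loose stack of paper cups, 75 mm across, 120 mm tall, bystander. Origin: centre of underside.
- sugar_tin: Low steel tin, 68 mm across, 50 mm tall, loose bystander beside the slide on its +x side. Origin: centre of underside.
- spoon: Spoon with a wooden handle, 160 mm long, lying beside the slide on its -x side, bystander. Own x runs along the spoon.
- stirrer_box: Small open wooden box of stirrers, 90 x 90 mm, box 60 mm and sticks about 110 mm tall, loose bystander behind the slide's rear end. Origin: centre of underside.
- mug: White ceramic mug, 76 mm across, 85 mm tall, loose bystander on the slide's -x side. Origin: centre of underside.
There are look-alikes about, which are no part of the job. What is shaped like the cup but purple is not meant. Several things have the shape of the tray; the one meant has the colours described above.

How it is judged:
By the outcome, as a careful person would: the job done as asked, in the order asked, and still so for the second after the job is handed in, with the robot touching nothing.
It also fails if it takes over 38 s, if anything falls off the work surface, if the arm or the gripper's body presses on something with over 40 N, if the wrist force passes 120 N, or if a joint passes its speed limit or range.

### The arm

A 6-joint arm with a two-finger parallel gripper is mounted at the origin on the work surface. World frame = base frame: x ahead of the robot, y to its left, z up, the work surface at z = 0. Lengths are in m, angles in rad, forces in N, time in s.
With the tool pointing down it reaches from about 0.25 to 0.775 m from the base axis. Payload 4 kg.
Tool frame: the origin (TCP) lies midway between the tips of the shut fingers; the grasp point (between the pads) lies 19 mm behind it (robot.grasp_offset is the distance from the TCP to the grasp point, in m); z points along the fingers, y is the direction in which the jaws open and shut (so a half turn about z gives the same grasp; the last joint's range is limited). The gripper opens to 94 mm and grips with 3 to 60 N. Pads are 16 mm wide; open, the fingers measure 119 mm over their backs; the gripper's body (75 mm by 177 mm) begins 78 mm behind the grasp point.
Start: joints at [1.164, 0.087, 1.371, -0, 1.684, -0.103], TCP at [0.165, 0.525, 0.206] pointing down, gripper open.
Joint ranges: [-3.1, 3.1], [-0.76, 2.03], [0.27, 2.55], [-1.08, 4.22], [0.17, 2.65], [-2.57, 2.57]. Speed limits (rad/s): [2.79, 2.79, 3.14, 3.14, 3.14, 3.14].

### API

Orientations are given as [roll, pitch, yaw] about the fixed x, y, z axes, in that order (R = Rz(yaw) Ry(pitch) Rx(roll)).
In Python, from bench import status, viewer, order, robot gives the robot as it stands. The module is installed in compiled form; this text tells all that it offers.
- The arm moves only by the tool move_arm, never from a script. Its argument "targets" is a list of rows, each a list of 3 entries, a list of its own where there are three numbers: the shift along the tool's x, y, z in mm, then the turn, a rotation vector about the tool's x, y, z in degrees, then the opening, from -1 (shut) to 1 (fully open). A call has 1 to 20 rows; each row is the pose to reach, as a shift and turn from the pose commanded when the call began, along the tool's axes at that moment; what a row does not reach only later rows make up. A row lasts 1/8 s, in which the tool goes at most 62.5 mm and 10.7 degrees, less where a joint would pass 70% of its speed; a pose out of reach is approached as far as the arm can. A call with a gripper value outside its range is refused whole. The fingers move at their own pace and stop on an object; the grip force is fixed at half the most. Time passes only in rows, so rows that repeat a pose let the fingers close. It gives the time, the measured TCP pose, the force and the opening at its end, in the units of the state.
- status.get_obs(): the state, without advancing time (a new reading comes with each control period).
- viewer.snapshot(name): name is "side" or "top"; returns the picture (384x512x3 uint8, red, green, blue); there is no depth.
- viewer.camera_model(name): a dict with "K" (3x3 intrinsics, pixels), "D" ([k1, k2, p1, p2, k3] as OpenCV has them; the pictures are not rectified), "xyz" and "attitude" of the camera in the world. Camera axes: x right, y up, looking along -z (the intrinsics and any distortion apply to the point x, -y, -z); pixel columns grow to the right and rows downward; lengths in m; the calibration is good to about 2 mm. A picture is of the moment at which its call begins. camera_model takes no time and is no camera call.
- order.close_job(): hands the job in, once; it reports no verdict.
The state is a dict: "time": time; "joint_positions": joint angles; "qvel": joint speeds; "joint_torque": joint torques, N m; "tool_pos": TCP position; "ee_rot": TCP orientation; "wrist_force": force on the tool from outside, world axes, zero at the start; "wrist_torque": the same for the moment, N m; "width": finger opening in m.
Only numpy, scipy, OpenCV 4.12 (cv2) and the standard library are available. Lean on these libraries where they do the work, as an engineer would, in place of code of your own. Each camera call takes 0.05 s, during which the arm holds its last target. There are 200 camera calls.

## Working session

There is one attempt and no reset: what is moved stays moved. The work goes in short steps, Python scripts to look and compute and a tool call to move; the robot and the scene stay as the last step left them, time stands still between calls to the robot, and variables do not carry over. Pictures are saved under pics/ and viewed, about 8 in all and at most 12, crops included, and the job is handed in when it is done.

Besides the shell and the picture viewer there is one more tool, called after "Emit:" in YAML: its name, and indented under it one key for each argument. move_arm: Moves the arm, as the interface text tells. Its arguments: {"type":"object","properties":{"targets":{"type":"array"}},"required":["targets"]}

```bash
mkdir -p pics
python3 - <<'E'
from bench import status, viewer
import cv2
for n in("top","side"):
    cv2.imwrite(f"pics/{n}0.png",cv2.resize(viewer.snapshot(n)[:,:,::-1],None,fx=1.5,fy=1.5,interpolation=cv2.INTER_CUBIC))
    print(n,viewer.camera_model(n))
print(status.get_obs())
E
```

```text
top {'K': array([[379.53450312,   0.        , 258.53804927],
       [  0.        , 379.53450312, 193.30650111],
       [  0.        ,   0.        ,   1.        ]]), 'D': array([-0.04575048,  0.        ,  0.        ,  0.        ,  0.        ]), 'xyz': array([0.50978438, 0.04047583, 1.05714049]), 'attitude': array([ 0.05882873, -0.00633364, -1.54486186])}
side {'K': array([[364.88166936,   0.        , 253.39199607],
       [  0.        , 364.88166936, 191.34134486],
       [  0.        ,   0.        ,   1.        ]]), 'D': array([-0.02433245,  0.        ,  0.        ,  0.        ,  0.        ]), 'xyz': array([0.31839079, 0.59857323, 0.71717546]), 'attitude': array([ 0.80660081,  0.01819251, -2.73636522])}
{'time': 0.1, 'joint_positions': array([ 1.16391547e+00,  8.79066732e-02,  1.37207767e+00, -4.39547191e-06,
        1.68362230e+00, -1.03094853e-01]), 'qvel': array([ 0.0010419 , -0.00181579, -0.00149291, -0.00286397, -0.00024657,
       -0.00089146]), 'joint_torque': array([ 2.16299661e-03, -3.41252518e+01, -3.03302264e+01,  7.19180075e-02,
        3.04677850e-02, -8.24221706e-05]), 'tool_pos': array([0.16433094, 0.52435899, 0.20442017]), 'ee_rot': array([-3.13958891e+00, -2.02919059e-04,  2.83780595e+00]), 'wrist_force': array([ 0.18622744,  0.79694324, -0.64460991]), 'wrist_torque': array([-0.02435101, -0.0102026 ,  0.00571934]), 'width': 0.09428911873934717}
```

View pics/top0.png

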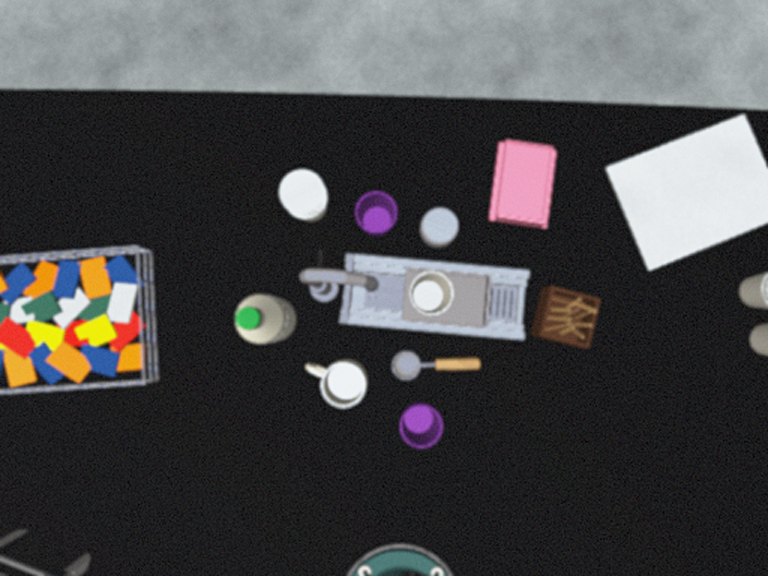

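View pics/side0.png

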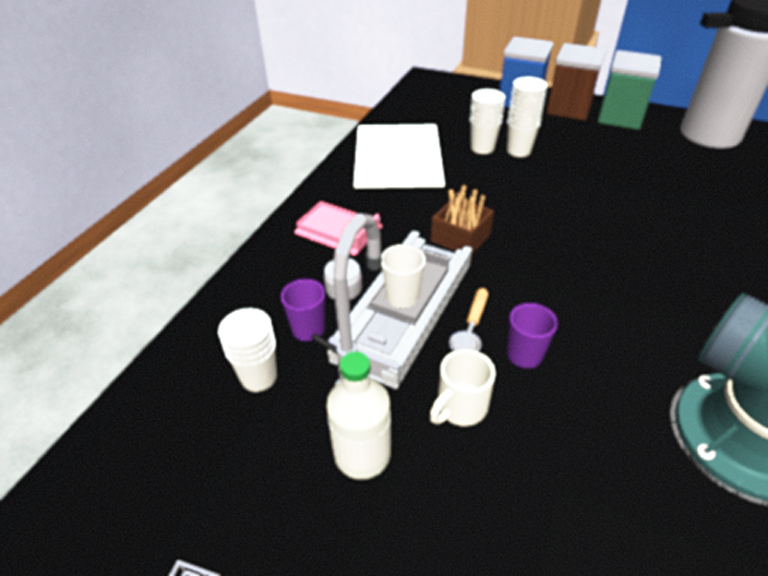

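The top view (1.5x) shows the slide with its corners at about (347,253), (529,268), (525,340) and (340,323). The tap is at the left (+y world). The grey tray's rear edge is at about x=487, with bare plate out to about x=522, and the stirrer box stands behind it. I'll crop closer for cleaner points.

Run:
```python
from bench import viewer
import cv2,numpy as np
a=np.mean([viewer.snapshot("top").astype(float) for _ in range(6)],0).astype(np.uint8)[:,:,::-1]
cv2.imwrite("pics/avg.png",a)
c=a[160:240,215:410]
cv2.imwrite("pics/crop1.png",cv2.resize(c,None,fx=4,fy=4,interpolation=cv2.INTER_CUBIC))
```

```text
(no output)
```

View pics/crop1.png

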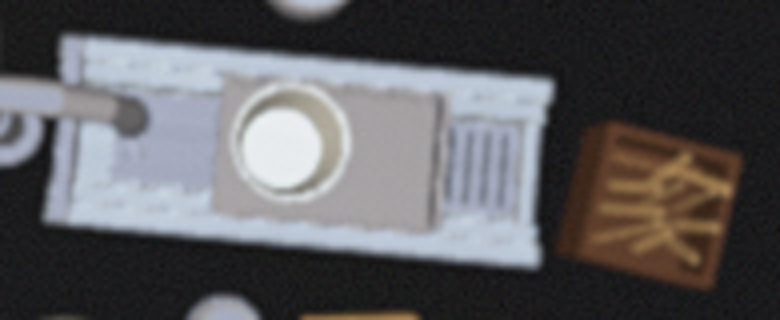

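The crop (4x) shows the rear lip corners at (554,76) and (541,268), and the end-stop corners at (62,36) and (46,222). The tray's rear face is about (446,97)–(433,228), the bare plate runs from about x=452 to 520, and the box starts at about x=557.

```bash
cat > h.py <<'E'
from bench import status, viewer
import numpy as np, cv2
from scipy.spatial.transform import Rotation as R
from scipy.optimize import least_squares
def cam(n):
    c=viewer.camera_model(n); Rc=R.from_euler('xyz',c['attitude']).as_matrix()@np.diag([1,-1,-1])
    return c['K'],c['D'],np.array(c['xyz']),Rc
def proj(n,P):
    K,D,t,Rc=cam(n); P=np.atleast_2d(np.array(P,float))
    return cv2.projectPoints((P-t)@Rc,np.zeros(3),np.zeros(3),K,D)[0].reshape(-1,2)
def ray(n,px,z):
    K,D,t,Rc=cam(n)
    u=cv2.undistortPoints(np.array(px,float).reshape(-1,1,2),K,D).reshape(-1,2)
    d=np.c_[u,np.ones(len(u))]@Rc.T
    return t+d*((np.broadcast_to(z,len(u))-t[2])/d[:,2])[:,None]
def s2w(p,P):
    c,s=np.cos(p[2]),np.sin(p[2]); P=np.atleast_2d(np.array(P,float))
    return np.c_[p[0]+c*P[:,0]-s*P[:,1],p[1]+s*P[:,0]+c*P[:,1],P[:,2]]
def w2s(p,P):
    c,s=np.cos(p[2]),np.sin(p[2]); P=np.atleast_2d(P); d=P[:,:2]-p[:2]
    return np.c_[c*d[:,0]+s*d[:,1],-s*d[:,0]+c*d[:,1],P[:,2]]
E
python3 - <<'E'
from h import *
np.set_printoptions(precision=4,suppress=True)
cr=lambda L:(np.array(L,float)+.5)/4-.5+[215,160]
M=np.array([[62,-275,43],[-62,-275,43],[62,55,50],[-62,55,50]])/1000
px=cr([[554,76],[541,268],[62,36],[46,222]])
f=least_squares(lambda p:(proj("top",s2w(p,M))-px).ravel(),[.5,.1,0])
p=f.x;print("slide",p,np.degrees(p[2]),"res",f.fun.reshape(-1,2)); np.save("p.npy",p)
def sh(n,L,z):print(n,(w2s(p,ray("top",cr(L),z))*1000).round(1).tolist())
sh("tray rear z68",[[446,97],[433,228]],.068)
sh("tray front z46",[[222,78],[212,212]],.046)
sh("plate rear z28",[[520,160]],.028)
sh("cup rim",[[290,142],[349,142],[231,142]],.126)
sh("box base",[[557,255],[583,140]],.0)
sh("box top",[[605,122],[742,155],[714,290],[583,260]],.06)
b=lambda L:(np.array(L,float)+.5)/1.5-.5
q=b([[303,195],[345,385],[440,224],[250,318]])
print("stack,mug,tin,milk",(w2s(p,ray("top",q,[.12,.085,.05,.21]))*1000).round(0).tolist())
print("base in slide",(w2s(p,np.zeros((1,3)))*1000).round())
# check in side view
S=s2w(p,np.array([[62,-275,43],[-62,-275,43],[62,55,50],[-62,55,50],[44,-210,68],[-44,-210,68],[44,-60,46],[-44,-60,46]])/1000)
im=cv2.resize(viewer.snapshot("side")[:,:,::-1],None,fx=4,fy=4,interpolation=cv2.INTER_CUBIC)
for u in proj("side",S): cv2.circle(im,tuple((u*4+1.5).round().astype(int).tolist()),4,(0,0,255),1)
cv2.imwrite("pics/side1.png",im[560:1100,750:1350])
E
```

```text
slide [ 0.5678  0.0608 -0.0591] -3.387764226986064 res [[-0.3153  0.9485]
 [-0.3279 -1.0505]
 [ 0.4048  0.1247]
 [ 0.2249  0.0026]]
tray rear z68 [[41.7, -199.4, 68.0], [-44.5, -197.4, 68.0]]
tray front z46 [[43.7, -52.7, 46.0], [-46.0, -53.5, 46.0]]
plate rear z28 [[7.1, -260.2, 28.0]]
cup rim [[0.0, -95.4, 126.0], [3.1, -131.6, 126.0], [-3.1, -59.2, 126.0]]
box base [[-55.1, -297.3, 0.0], [26.6, -309.9, 0.0]]
box top [[35.0, -307.5, 60.0], [21.0, -400.5, 60.0], [-69.5, -387.6, 60.0], [-57.0, -299.2, 60.0]]
stack,mug,tin,milk [[145.0, 130.0, 120.0], [-166.0, 34.0, 85.0], [129.0, -107.0, 50.0], [-65.0, 176.0, 210.0]]
base in slide [[-563.  -94.    0.]]
```

View pics/side1.png

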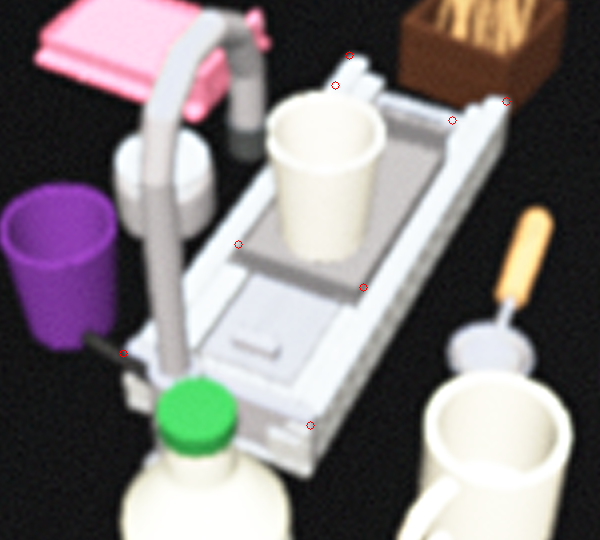

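The fit agrees with the given sizes: the plate rear comes out at -260, the tray is about 148 mm long and 88 wide, and its rear face is at y≈-200, so about 90 mm to go. The box starts at y≈-297, so it is clear of the body if tool x lies along the slide. Next I'll work out the transfer.

```bash
cat >> h.py <<'E'
def tool(Pw,yaw=None):
    o=status.get_obs(); Rt=R.from_euler('xyz',o['ee_rot'])
    return (Rt.inv().apply(np.atleast_2d(Pw)-o['tool_pos'])*1000).round(1)
def report():
    p=np.load("p.npy");o=status.get_obs();Rt=R.from_euler('xyz',o['ee_rot']).as_matrix()
    c,s=np.cos(p[2]),np.sin(p[2]); A=np.array([[c,-s,0],[s,c,0],[0,0,1]])
    print("t",o['time'],"slide mm",(w2s(p,o['tool_pos'])*1000).round(1),"toolaxes in slide\n",(A.T@Rt).round(3),"F slide",(A.T@o['wrist_force']).round(1),"w",o['width'])
E
python3 - <<'E'
from h import *
p=np.load("p.npy"); tgt=s2w(p,[[0,-.232,.17]])[0]; print(tgt)
a=np.array([.165,.525,.206]);w=np.array([.31,.06,.206])
P=[a+(w-a)*k/10 for k in range(1,11)]+[w+(tgt-w)*k/8 for k in range(1,9)]
print(tool(np.array(P)).tolist()); report()
yaw=status.get_obs()['ee_rot'][2]; print("turn tool z",np.degrees(yaw-(p[2]+np.pi/2)))
E
```

```text
[ 0.55404894 -0.17078328  0.17      ]
[[-28.1, -39.7, -0.6], [-55.9, -79.7, -0.6], [-83.6, -119.7, -0.6], [-111.4, -159.8, -0.6], [-139.1, -199.8, -0.6], [-166.9, -239.8, -0.6], [-194.6, -279.9, -0.6], [-222.3, -319.9, -0.6], [-250.1, -359.9, -0.6], [-277.8, -400.0, -0.6], [-315.6, -418.4, 3.9], [-353.3, -436.8, 8.4], [-391.1, -455.2, 12.9], [-428.8, -473.6, 17.4], [-466.5, -492.0, 21.9], [-504.3, -510.4, 26.5], [-542.0, -528.8, 31.0], [-579.7, -547.2, 35.5]]
t 0.45 slide mm [[-429.9  439.3  205.4]] toolaxes in slide
 [[-0.97   0.242 -0.   ]
 [ 0.242  0.97  -0.   ]
 [-0.    -0.    -1.   ]] F slide [ 0.   0.  -0.1] w 0.09347365098333038
turn tool z 75.98110413012404
```

Emit:
move_arm:
  targets:
    - [[-28,-40,0],[0,0,4.5],-1]
    - [[-56,-80,0],[0,0,9],-1]
    - [[-84,-120,0],[0,0,13.5],-1]
    - [[-111,-160,0],[0,0,18],-1]
    - [[-139,-200,0],[0,0,22.5],-1]
    - [[-167,-240,0],[0,0,27],-1]
    - [[-195,-280,0],[0,0,31.5],-1]
    - [[-222,-320,0],[0,0,36],-1]
    - [[-250,-360,0],[0,0,40.5],-1]
    - [[-278,-400,0],[0,0,45],-1]
    - [[-316,-418,4],[0,0,49],-1]
    - [[-353,-437,8],[0,0,53],-1]
    - [[-391,-455,13],[0,0,57],-1]
    - [[-429,-474,17],[0,0,61],-1]
    - [[-467,-492,22],[0,0,65],-1]
    - [[-504,-510,26],[0,0,69],-1]
    - [[-542,-529,31],[0,0,73],-1]
    - [[-580,-547,36],[0,0,76],-1]
    - [[-580,-547,36],[0,0,76],-1]
    - [[-580,-547,36],[0,0,76],-1]

```text
time: 2.95
tool_pos: [0.554, -0.1703, 0.1693]
ee_rot: [-3.141, -0.001, 1.512]
wrist_force: [-0.6, -0.3, 0.1]
width: 0.0004
```

Run:
```python
from h import *
report()
a=viewer.snapshot("top")[150:260,205:415,::-1];b=viewer.snapshot("side")[120:290,160:380,::-1]
a=cv2.resize(a,(630,330),interpolation=cv2.INTER_CUBIC)
b=cv2.resize(b[:,:],(330,255),interpolation=cv2.INTER_CUBIC)
c=np.zeros((590,640,3),np.uint8);c[:330,:630]=a;c[332:587,:330]=b
cv2.imwrite("pics/s2.png",c)
```

```text
t 2.95 slide mm [[-1.000e-01 -2.315e+02  1.693e+02]] toolaxes in slide
 [[-0.     1.    -0.001]
 [ 1.     0.     0.001]
 [ 0.001 -0.001 -1.   ]] F slide [-0.6 -0.3  0.1] w 0.0004230206794207758
```

View pics/s2.png

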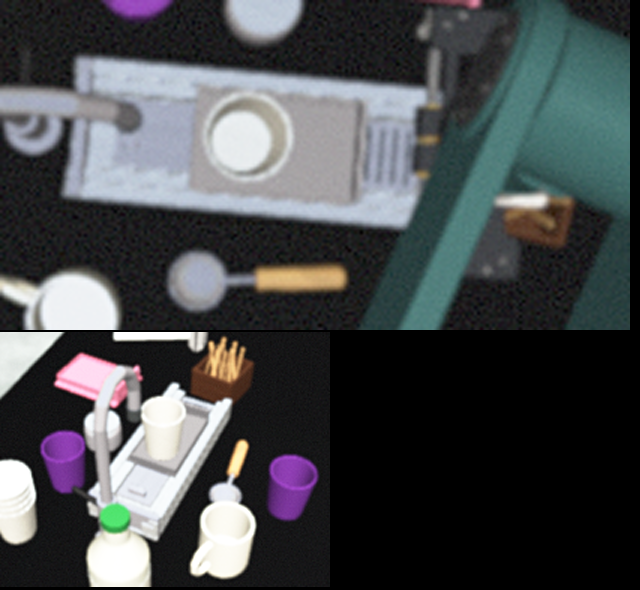

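In the top view the gripper is over the slide's rear end, with the fingertips at about (432,140). The side picture doesn't show it, so I'll check that with projected tips and a fresh shot.

Run:
```python
from h import *
o=status.get_obs()
T=[o['tool_pos'],o['tool_pos']+[0,0,.1]]
print(proj("top",T),proj("side",T)); u=(proj("top",T)-[205,150])*3; print("in crop",u)
im=viewer.snapshot("side")[:,:,::-1]
cv2.imwrite("pics/s3.png",im)
```

```text
[[346.17258616 199.1057739 ]
 [357.49395193 197.01643041]] [[290.2233932  130.52862013]
 [292.31357846  96.14121432]]
in crop [[423.51775849 147.31732171]
 [457.48185579 141.04929122]]
```

View pics/s3.png

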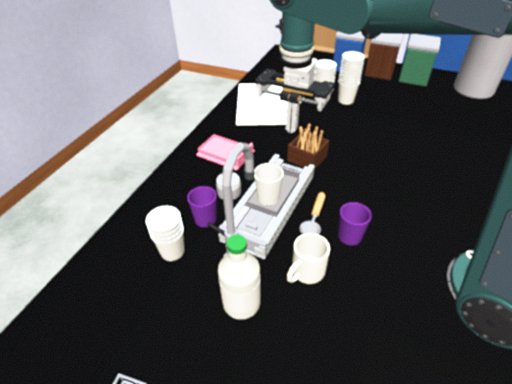

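The tip is at (291,131) in the side view, matching its projection (290,130.5). Descending onto the plate and pressing it.

Emit:
move_arm:
  targets:
    - [[0,0,30],[0,0,0],-1]
    - [[0,0,60],[0,0,0],-1]
    - [[0,0,90],[0,0,0],-1]
    - [[0,0,115],[0,0,0],-1]
    - [[0,0,130],[0,0,0],-1]
    - [[0,0,138],[0,0,0],-1]
    - [[0,0,143],[0,0,0],-1]
    - [[0,0,147],[0,0,0],-1]
    - [[0,0,151],[0,0,0],-1]
    - [[0,0,155],[0,0,0],-1]
    - [[0,0,155],[0,0,0],-1]
    - [[0,0,155],[0,0,0],-1]

```text
time: 4.6
tool_pos: [0.5547, -0.1706, 0.0171]
ee_rot: [3.141, 0.0, 1.511]
wrist_force: [-5.5, 2.7, 8.8]
width: 0.0007
```

Run:
```python
from h import *
report()
```

```text
t 4.6 slide mm [[   0.6 -231.8   17.1]] toolaxes in slide
 [[ 0.     1.     0.001]
 [ 1.    -0.    -0.   ]
 [-0.     0.001 -1.   ]] F slide [-5.6  2.4  8.8] w 0.0006834181721095912
```

Force and height agree: about 11 mm pressed. I'll press to the bottom.

Emit:
move_arm:
  targets:
    - [[0,0,3],[0,0,0],-1]
    - [[0,0,5],[0,0,0],-1]
    - [[0,0,6],[0,0,0],-1]
    - [[0,0,6],[0,0,0],-1]

```text
time: 5.1
tool_pos: [0.5548, -0.1706, 0.0139]
ee_rot: [3.14, 0.0, 1.512]
wrist_force: [-9.6, 4.2, 19.5]
width: 0.0008
```

Run:
```python
from h import *
report()
```

```text
t 5.1 slide mm [[   0.7 -231.8   13.9]] toolaxes in slide
 [[ 0.     1.     0.002]
 [ 1.    -0.    -0.   ]
 [-0.     0.002 -1.   ]] F slide [-9.8  3.6 19.5] w 0.000790138234142771
```

Bottomed out at z=13.9 mm with 19.5 N. Now sliding forward with the plate held down, gently into contact with the tray.

Emit:
move_arm:
  targets:
    - [[3,0,0],[0,0,0],-1]
    - [[6,0,0],[0,0,0],-1]
    - [[9,0,0],[0,0,0],-1]
    - [[12,0,0],[0,0,0],-1]
    - [[15,0,0],[0,0,0],-1]
    - [[17,0,0],[0,0,0],-1]
    - [[19,0,0],[0,0,0],-1]
    - [[21,0,0],[0,0,0],-1]
    - [[23,0,0],[0,0,0],-1]
    - [[25,0,0],[0,0,0],-1]
    - [[27,0,0],[0,0,0],-1]
    - [[29,0,0],[0,0,0],-1]
    - [[31,0,0],[0,0,0],-1]
    - [[33,0,0],[0,0,0],-1]

```text
time: 6.85
tool_pos: [0.5608, -0.1437, 0.0142]
ee_rot: [3.13, 0.011, 1.51]
wrist_force: [0.6, -9.4, 10.3]
width: 0.0005
```

Run:
```python
from h import *
report()
a=viewer.snapshot("top")[150:250,205:405,::-1];b=viewer.snapshot("side")[90:260,170:370,::-1]
c=np.zeros((584,604,3),np.uint8);c[:240,:480]=cv2.resize(a,(480,240),interpolation=cv2.INTER_CUBIC);c[242:582,:400]=cv2.resize(b,(400,340),interpolation=cv2.INTER_CUBIC)
cv2.imwrite("pics/s4.png",c)
```

```text
t 6.85 slide mm [[   5.1 -204.6   14.2]] toolaxes in slide
 [[ 0.001  1.     0.012]
 [ 1.    -0.001 -0.011]
 [-0.011  0.012 -1.   ]] F slide [ 1.2 -9.3 10.3] w 0.0004859526851734245
```

View pics/s4.png

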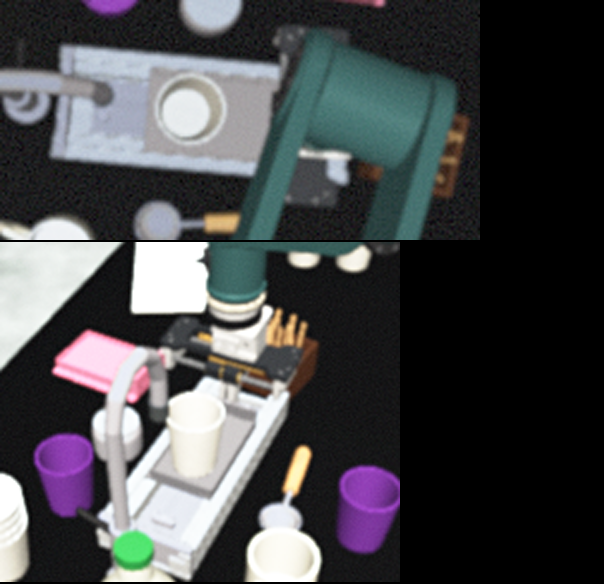

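The fingers are on the tray (y force -9 N), the plate is down, and the cup is standing. Next I push on with a little more press and a small sideways correction.

Emit:
move_arm:
  targets:
    - [[2,-1,2],[0,0,0],-1]
    - [[4,-2,3],[0,0,0],-1]
    - [[7,-3,3],[0,0,0],-1]
    - [[10,-3,3],[0,0,0],-1]
    - [[13,-3,3],[0,0,0],-1]
    - [[16,-3,3],[0,0,0],-1]
    - [[19,-3,3],[0,0,0],-1]
    - [[22,-3,3],[0,0,0],-1]
    - [[25,-3,3],[0,0,0],-1]
    - [[28,-3,3],[0,0,0],-1]
    - [[31,-3,3],[0,0,0],-1]
    - [[34,-3,3],[0,0,0],-1]

```text
time: 8.45
tool_pos: [0.5623, -0.1124, 0.014]
ee_rot: [3.123, 0.016, 1.51]
wrist_force: [-0.4, -14.3, 16.3]
width: 0.0007
```

Run:
```python
from h import *
report()
```

```text
t 8.45 slide mm [[   4.8 -173.3   14. ]] toolaxes in slide
 [[ 0.001  1.     0.018]
 [ 1.    -0.001 -0.017]
 [-0.016  0.018 -1.   ]] F slide [  0.4 -14.3  16.3] w 0.0006777905015542564
```

Emit:
move_arm:
  targets:
    - [[3,-1,0],[0,0,0],-1]
    - [[6,-2,0],[0,0,0],-1]
    - [[9,-2,0],[0,0,0],-1]
    - [[12,-2,0],[0,0,0],-1]
    - [[15,-2,0],[0,0,0],-1]
    - [[18,-2,0],[0,0,0],-1]
    - [[21,-2,0],[0,0,0],-1]
    - [[24,-2,0],[0,0,0],-1]
    - [[27,-2,0],[0,0,0],-1]
    - [[30,-2,0],[0,0,0],-1]
    - [[33,-2,0],[0,0,0],-1]
    - [[36,-2,0],[0,0,0],-1]
    - [[39,-2,0],[0,0,0],-1]
    - [[42,-2,0],[0,0,0],-1]
    - [[44,-2,0],[0,0,0],-1]
    - [[46,-2,0],[0,0,0],-1]

```text
time: 10.45
tool_pos: [0.564, -0.0661, 0.0141]
ee_rot: [3.121, 0.015, 1.51]
wrist_force: [0.8, -15.8, 17.1]
width: 0.0003
```

Run:
```python
from h import *
report()
```

```text
t 10.45 slide mm [[   3.8 -126.9   14.1]] toolaxes in slide
 [[ 0.002  1.     0.02 ]
 [ 1.    -0.001 -0.015]
 [-0.015  0.02  -1.   ]] F slide [  1.8 -15.8  17.1] w 0.000321922898511486
```

About 9 mm remain. Approaching the end stop slowly.

Emit:
move_arm:
  targets:
    - [[1.5,0,0],[0,0,0],-1]
    - [[3,0,0],[0,0,0],-1]
    - [[4.5,0,0],[0,0,0],-1]
    - [[6,0,0],[0,0,0],-1]
    - [[7,0,0],[0,0,0],-1]
    - [[8,0,0],[0,0,0],-1]

```text
time: 11.2
tool_pos: [0.5646, -0.0581, 0.0141]
ee_rot: [3.121, 0.015, 1.51]
wrist_force: [1.7, -15.8, 16.9]
width: 0.0004
```

Run:
```python
from h import *
report()
```

```text
t 11.2 slide mm [[   3.8 -118.9   14.1]] toolaxes in slide
 [[ 0.002  1.     0.02 ]
 [ 1.    -0.001 -0.015]
 [-0.015  0.02  -1.   ]] F slide [  2.7 -15.7  16.9] w 0.0004171591693029144
```

Emit:
move_arm:
  targets:
    - [[1,0,0],[0,0,0],-1]
    - [[2,0,0],[0,0,0],-1]
    - [[3,0,0],[0,0,0],-1]
    - [[3,0,0],[0,0,0],-1]

```text
time: 11.7
tool_pos: [0.5645, -0.0577, 0.0141]
ee_rot: [3.121, 0.019, 1.509]
wrist_force: [1.0, -22.4, 16.2]
width: 0.0001
```

Run:
```python
from h import *
report()
a=viewer.snapshot("top")[150:250,205:405,::-1];b=viewer.snapshot("side")[90:260,170:370,::-1]
c=np.zeros((584,604,3),np.uint8);c[:240,:480]=cv2.resize(a,(480,240),interpolation=cv2.INTER_CUBIC);c[242:582,:400]=cv2.resize(b,(400,340),interpolation=cv2.INTER_CUBIC)
cv2.imwrite("pics/s5.png",c)
```

```text
t 11.7 slide mm [[   3.8 -118.5   14.1]] toolaxes in slide
 [[ 0.003  1.     0.02 ]
 [ 1.    -0.002 -0.019]
 [-0.019  0.02  -1.   ]] F slide [  2.3 -22.3  16.2] w 0.00010855222851647385
```

View pics/s5.png

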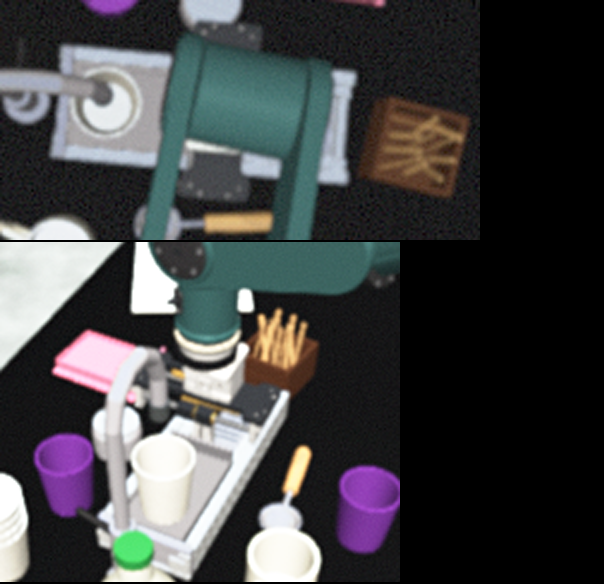

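The y force rose from 16 to 22 N with no further travel, and the tip at -118.5 matches home (-118), so the tray is on the end stop with the cup upright under the spout. Easing back off the face, then letting the plate up slowly and leaving upward.

Emit:
move_arm:
  targets:
    - [[-2,0,0],[0,0,0],-1]
    - [[-4,0,0],[0,0,0],-1]
    - [[-6,0,0],[0,0,0],-1]
    - [[-8,0,0],[0,0,0],-1]
    - [[-10,0,0],[0,0,0],-1]
    - [[-10,0,-3],[0,0,0],-1]
    - [[-10,0,-6],[0,0,0],-1]
    - [[-10,0,-9],[0,0,0],-1]
    - [[-10,0,-12],[0,0,0],-1]
    - [[-10,0,-15],[0,0,0],-1]
    - [[-10,0,-18],[0,0,0],-1]
    - [[-10,0,-22],[0,0,0],-1]
    - [[-10,0,-30],[0,0,0],-1]
    - [[-10,0,-45],[0,0,0],-1]
    - [[-10,0,-65],[0,0,0],-1]
    - [[-10,0,-90],[0,0,0],-1]
    - [[-10,0,-120],[0,0,0],-1]
    - [[-10,0,-150],[0,0,0],-1]
    - [[-10,0,-180],[0,0,0],-1]
    - [[-10,0,-180],[0,0,0],-1]

```text
time: 14.3
tool_pos: [0.5577, -0.0567, 0.1891]
ee_rot: [3.135, 0.001, 1.511]
wrist_force: [-0.7, -0.0, -0.0]
width: 0.0003
```

Run:
```python
from h import *
report(); q=status.get_obs()['joint_positions'];print(q.round(2))
```

```text
t 14.3 slide mm [[  -3.1 -117.9  189.1]] toolaxes in slide
 [[ 0.     1.     0.007]
 [ 1.    -0.    -0.001]
 [-0.001  0.007 -1.   ]] F slide [-0.7 -0.1 -0. ] w 0.00032797317426351124
[-0.2   0.11  1.38  0.    1.65 -0.14]
```

Clear of everything with zero force. I'll back away toward -y to free the view and check.

Emit:
move_arm:
  targets:
    - [[-30,0,-10],[0,0,0],-1]
    - [[-60,0,-20],[0,0,0],-1]
    - [[-100,0,-20],[0,0,0],-1]
    - [[-140,0,-20],[0,0,0],-1]
    - [[-180,0,-20],[0,0,0],-1]
    - [[-210,0,-20],[0,0,0],-1]
    - [[-210,0,-20],[0,0,0],-1]
    - [[-210,0,-20],[0,0,0],-1]

```text
time: 15.3
tool_pos: [0.5433, -0.2653, 0.2042]
ee_rot: [-3.14, -0.002, 1.512]
wrist_force: [0.7, 0.8, 0.0]
width: 0.0004
```

Run:
```python
from h import *
report()
p=np.load("p.npy")
a=cv2.resize(viewer.snapshot("top")[150:250,205:405,::-1],(800,400),interpolation=cv2.INTER_CUBIC)
b=cv2.resize(viewer.snapshot("side")[130:262,170:370,::-1],(270,178),interpolation=cv2.INTER_CUBIC)
c=np.zeros((600,800,3),np.uint8);c[:400]=a;c[402:580,:270]=b
b2=cv2.resize(viewer.snapshot("side")[150:194,240:310,::-1],(310,194),interpolation=cv2.INTER_CUBIC);c[402:596,280:590]=b2
cv2.imwrite("pics/s6.png",c)
T=s2w(p,np.array([[44,-110,68],[-44,-110,68],[0,0,126],[0,-185,28],[0,-185,14]])/1000)
print(((proj("top",T)-[205,150])*4+1.5).round(), proj("side",T).round(1))
```

```text
t 15.3 slide mm [[  -5.2 -326.9  204.2]] toolaxes in slide
 [[ 0.     1.    -0.002]
 [ 1.    -0.     0.002]
 [ 0.002 -0.002 -1.   ]] F slide [0.7 0.8 0. ] w 0.00039112155673812443
[[350. 122.]
 [340. 256.]
 [175. 169.]
 [450. 201.]
 [446. 202.]] [[255.1 182.6]
 [285.9 192.6]
 [250.6 198.7]
 [281.3 181.4]
 [281.1 185.1]]
```

View pics/s6.png

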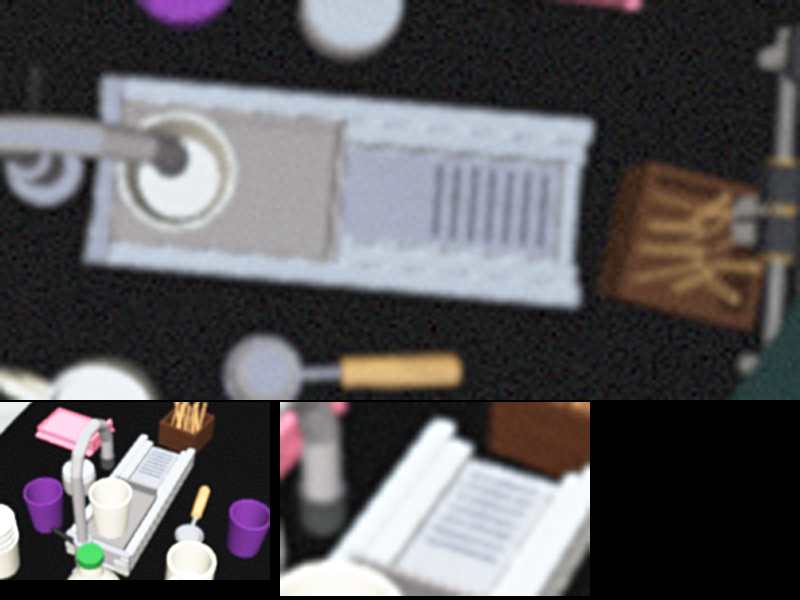

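The final top view shows the tray's front on the end stop and its rear edge at about (345,122)–(335,258); the prediction for home was (350,122)–(340,256). The cup rim is centred at about (178,170), against a predicted (175,169) under the spout. The bare plate is up and the bystanders in view have not moved. Handing in.

```bash
python3 -c "
from bench import order
print(order.close_job())"
```

```text
the job is handed in; nothing more can be done
None
```

The tray is home against the end stop with the cup standing under the spout, and I handed the job in about 15.5 s into the run (limit 38 s).

- **Press and push:** I pressed the plate to the bottom with the shut fingers (z ≈ 14 mm, about 16–19 N). I held it down while pushing the tray roughly 80–90 mm until it stopped. At the stop, the push force rose from 16 to 22 N with no further travel, and the fingertip was at y = -118.5 mm against an expected -118 mm. I then eased off, let the plate up and came away.
- **Last checks:** The tray's rear edge and the cup were within about 1 pixel (3 mm) of their expected home positions. The bystanders in the last pictures were where they started, the gripper touched nothing, and the wrist force was near zero. The largest wrist force I read was about 28 N.
- **Less certain:** I judged the plate's return to up only from the pictures and the zero force, not from a measurement. While pushing, the fingers drifted up to 5 mm sideways and tilted about 1°, with no visible effect.

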